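Set a bayonet lid to its half-way vent position

ROBOT

A 6-joint arm with a two-finger parallel gripper is mounted at the origin on the work surface. World frame = base frame: x ahead of the robot, y to its left, z up, the work surface at z = 0. Lengths are in m, angles in rad, forces in N, time in s.
With the tool pointing down it reaches from about 0.375 to 0.9 m from the base axis. Payload 3.1 kg.
Tool frame: the origin (TCP) lies at the centre of the arm's flange, where the gripper is bolted on; the fingertips stand 182 mm ahead of it and the grasp point (between the pads) lies 164 mm ahead of it; z points along the fingers, y is the line along which they close (so a half turn about z gives the same grasp; the last joint's range is limited). The gripper opens to 87 mm and grips with 3 to 60 N. Pads are 19 mm wide; open, the fingers measure 117 mm over their backs; the gripper's body (75 mm by 190 mm) begins 51 mm behind the grasp point.
Start: joints at [-1.456, 0.527, 1.433, -0, 1.181, -0.178], TCP at [0.18, -0.598, 0.405] pointing down, gripper open.
Joint ranges: [-3.08, 3.08], [-0.75, 2.2], [0.22, 2.44], [-1.43, 4.57], [0, 2.65], [-2.85, 2.85]. Speed limits (rad/s): [2.79, 2.79, 3.14, 3.14, 3.14, 3.14].

INTERFACE

Orientations are given as a unit quaternion [x, y, z, w].
In Python, from rig import * gives the robot as it stands.
- The arm moves only by the tool move_arm, never from a script. Its argument "commands" is a list that holds one entry, the list of rows, each a list of 6 numbers: the shift along the tool's x, y, z in units of 40 mm (1.0 is 40 mm), then the turn, a rotation vector about the tool's x, y, z in rad. A call has 1 to 12 rows; each row is the pose to reach, as a shift and turn from the pose commanded when the call began, along the tool's axes at that moment; what a row does not reach only later rows make up. A row lasts 1/8 s, in which the tool goes at most 62.5 mm and 10.7 degrees, less where a joint would pass 70% of its speed; a pose out of reach is approached as far as the arm can. A call with a gripper value outside its range is refused whole. "claw" is the closure, from -1 (fully open) to 1 (shut), so that 0 is half open, set as the call begins (left out, the last holds). The fingers move at their own pace and stop on an object; "squeeze" is the grip in N (left out, the last holds). Time passes only in rows, so rows that repeat a pose let the fingers close. It gives the time, the measured TCP pose, the force, the opening and the grip force at its end, in the units of the state.
- get_obs(): the state, without advancing time (a new reading comes with each control period).
- camera(name): name is "scene" or "top"; returns a dict with "pixels" (384x512x3 uint8, blue, green, red), "range_z" (384x512 float32, m along the optical axis (not along the pixel's ray), 0 where there is no reading), "camera_matrix" (3x3 intrinsics, pixels), "D" ([k1, k2, p1, p2, k3] as OpenCV has them; the pictures are not rectified), "extrinsics" (4x4, takes a point from world to camera coordinates). Camera axes: x right, y up, looking along -z (the intrinsics and any distortion apply to the point x, -y, -z); pixel columns grow to the right and rows downward; lengths in m; the calibration is good to about 2 mm. A picture is of the moment at which its call begins.
- hand_in(): hands the job in; it is judged then, once.
The state is a dict: "time": time; "q": joint angles; "joint_velocities": joint speeds; "joint_torque": joint torques, N m; "position": TCP position; "tool_rot": TCP orientation; "ft_force": force on the tool from outside, world axes, zero at the start; "moment": the same for the moment, N m; "grip_width": finger opening in m; "grip_force": force on a finger pad.
Only numpy, scipy, OpenCV 4.12 (cv2) and the standard library are available. Lean on these libraries where they do the work, as an engineer would, in place of code of your own. Each camera call takes 0.05 s, during which the arm holds its last target. There are 200 camera calls.

TASK

The dry-storage canister must breathe while its stock warms up: slide the lid out of its slotted holder, lower its two lugs into the notches of the canister's mouth until the lid sits fully down, and twist it clockwise (seen from above) half-way to the lock, its bar in line with the two ribs on the rim. Do not turn it on to the lock click. Finish while still gripping the lid there; leave the other things on the bench where they are.

Things in the scene. Friction and masses are not known exactly. Their poses are not given: they have to be found in the camera images.
- lid_grip (a point): centre of the grip bar on the off-white plastic lid (71 mm tall, about 0.2 kg). Upright bar 56 long, 14 thick, 33 tall, this point 16.5 below its top. Under it a round collar 42 across, 4 thick, a neck 16 across, 10 tall, and a cover disc 96 across, 8 thick, its underside 38.5 below this point. x along the bar, y across it, z up; a half turn makes no difference
- lid: the same lid and axes; origin at the centre of its plug's underside, 54.5 mm below lid_grip. The plug is 70 across and reaches 16 below the cover disc. Two lugs at its foot, exactly under the bar's ends (+x and -x), reach to a radius of 44, are 16 wide and 6 tall, 2 to 8 above this origin
- holder: steel sheet lid holder fixed to the bench, x from -50 to +76 mm, 132 wide, 60 tall; origin on the bench, mid-slot. Its 5 mm top plate (top at 60 mm) has a 26 mm slot along its x axis from x = 50 to the open -x end, facing the robot; side and back walls, front open
- slot_mouth (a point): middle of the slot's open end, at the plate's top, 50 mm to -x of the holder's origin, same axes. The lid hangs with its collar on the plate, neck in the slot, cover disc under the plate with 5 mm play up and down. It cannot be lifted out: slide it along -x until its centre is 55 mm or more beyond this point, so the whole disc is clear
- canister: round aluminium canister fixed to the bench, 116 mm across, 90 tall; origin on the bench at its centre, axes as mouth. Lid seated, it turns only clockwise from above (negative about z), lugs under the flange with 2 mm play up and down. Free to about 50 degrees, where a light sprung detent ball (about 4 N) begins to rub; it clicks near 80, end stop at 84 degrees. Detent housing: small dark block outside the wall
- mouth (a point): centre of the canister's mouth, level with the rim. An inward flange, 6 mm thick, leaves an opening 77 across with two notches, 22 wide, reaching 53 from the centre, on the +x and -x sides; z up. The lugs go down the notches when the bar lies along this x axis, either way round (play 3 mm, 7 degrees). Fully down, the disc rests on the rim and lid_grip is 38.5 above this point
- rib (a point): top of one of two small dark ribs on the rim (5 wide, 4 tall), 54.5 mm from the mouth's centre, 42 degrees clockwise of its +x axis; the other is opposite. The half-way position: the bar points at both ribs
- console: bystander, leave alone: white handheld game console, 148 x 90 x 26 mm, lying flat; origin under its centre
- driver: bystander, leave alone: screwdriver lying flat
- cleaner: bystander, leave alone: white bottle, 56 mm across, 150 mm tall, standing
- screwjar: bystander, leave alone: glass jar with lid, 60 mm across, 70 mm tall, standing
- tape: bystander, leave alone: cardboard tape core, ring 90 mm across, 25 mm tall, lying
Mind the look-alikes: they are no part of the job. What is shaped like the holder but green or pink is not meant.

How it is judged:
By the outcome, as a careful person would: the job done as asked, in the order asked, and still so for the second after the job is handed in, while the arm keeps its last pose, push and grip.
It also fails if it takes over 51 s, if anything falls off the work surface, if the arm or the gripper's body presses on something with over 40 N, if the wrist force passes 120 N, or if a joint passes its speed limit or range.

## Working session

There is one attempt and no reset: what is moved stays moved. The work goes in short steps, Python scripts to look and compute and a tool call to move; the robot and the scene stay as the last step left them, time stands still between calls to the robot, and variables do not carry over. Pictures are saved under pics/ and viewed, at most 10 in all, crops included, and the job is handed in when it is done.

Besides the shell and the picture viewer there is one more tool, called after "Request:" as name(argument=value, ...), one argument or row to a line, values as JSON. move_arm: Moves the arm, as the interface text tells. Its arguments: {"type":"object","properties":{"commands":{"type":"array","items":{"type":"array","items":{"type":"array","items":{"type":"number"}}}},"claw":{"type":"number"},"squeeze":{"type":"number"}},"required":["commands"]}

```bash
mkdir -p pics; cat > h.py <<'E'
from rig import *
import numpy as np, cv2, pickle
def snap(tag):
    o={}
    for n in("scene","top"):
        c=camera(n); o[n]=c; cv2.imwrite(f"pics/{tag}_{n}.png",c["pixels"])
    pickle.dump(o,open(f"{tag}.pkl","wb")); return o
def load(tag): return pickle.load(open(f"{tag}.pkl","rb"))
def rays(c,uv):
    n=cv2.undistortPoints(np.array(uv,float).reshape(-1,1,2),np.array(c["camera_matrix"],float),np.array(c["D"],float)).reshape(-1,2)
    d=np.c_[n[:,0],-n[:,1],-np.ones(len(n))]
    E=np.array(c["extrinsics"]);R,t=E[:3,:3],E[:3,3]
    return -R.T@t, d@R
def plane(c,uv,z):
    o,d=rays(c,uv); return o+d*((z-o[2])/d[:,2])[:,None]
def cloud(c):
    # world xyz image from depth
    h,w=c["range_z"].shape; v,u=np.mgrid[:h,:w]
    o,d=rays(c,np.c_[u.ravel(),v.ravel()])
    P=o+d*c["range_z"].reshape(-1,1); P[c["range_z"].ravel()==0]=np.nan
    return P.reshape(h,w,3)
def proj(c,P):
    E=np.array(c["extrinsics"]);p=np.atleast_2d(P)@E[:3,:3].T+E[:3,3]
    p=p*[1,-1,-1]
    return cv2.projectPoints(p,np.zeros(3),np.zeros(3),np.array(c["camera_matrix"],float),np.array(c["D"],float))[0].reshape(-1,2)
E
python3 - <<'E'
from h import *
o=snap("a"); print(get_obs())
im=np.hstack([o["scene"]["pixels"],o["top"]["pixels"]])
for n in o: print(n,rays(o[n],[[256,192]]))
cv2.imwrite("pics/a_both.png",np.vstack([cv2.resize(o[n]["pixels"],(400,300)) for n in o]))
E
```

```text
{'time': 0.1, 'q': array([-1.45649387e+00,  5.28378877e-01,  1.43374566e+00, -2.22527359e-05,
        1.18139734e+00, -1.78478546e-01]), 'joint_velocities': array([-1.25822420e-03, -2.04138012e-03, -2.69415938e-03, -1.45451034e-03,
        2.26129152e-03, -6.44158758e-05]), 'joint_torque': array([-2.20336033e-04, -4.40985739e+01, -1.77150089e+01,  6.34259032e-02,
        5.33749640e-02, -4.86072213e-05]), 'position': array([ 0.18038907, -0.59809085,  0.40387473]), 'tool_rot': array([ 9.89302955e-01,  1.45872319e-01,  2.06630876e-05, -9.64443339e-04]), 'ft_force': array([-0.16361851, -0.96364744, -0.40113505]), 'moment': array([ 0.03668837, -0.00196169, -0.00100339]), 'grip_force': 0.0, 'grip_width': 0.08690654525124519}
scene (array([ 1.47222141, -0.25770807,  0.98128492]), array([[-0.73609908,  0.17591718, -0.6536985 ]]))
top (array([0.36283269, 0.00744641, 1.68741228]), array([[ 0.04242753, -0.02323339, -0.99897545]]))
```

View pics/a_top.png

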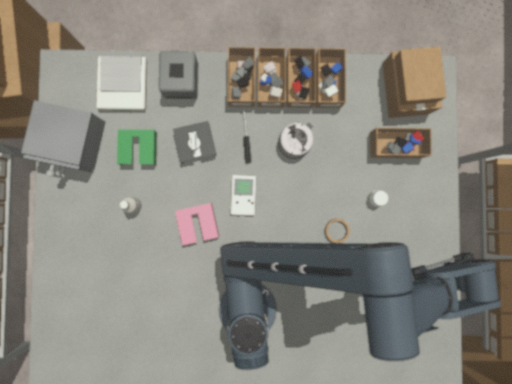

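View pics/a_scene.png

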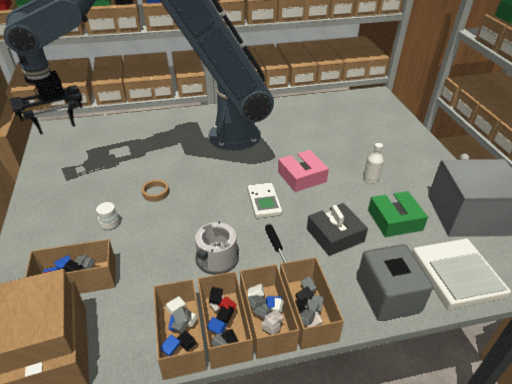

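Top view: the dark grey holder with the white lid bar is at (194,144) and the canister at (296,140). The look-alikes are the green one at (137,147) and the pink one at (197,224). The grey holder is the one meant, because it is steel-coloured and carries the lid. I'll confirm it in one enlarged crop.

```bash
python3 - <<'E'
from h import *
o=load("a"); t=o["top"]["pixels"]; s=o["scene"]["pixels"]
r=lambda im,x,y,w,h:cv2.resize(im[y:y+h,x:x+w],(400,300),interpolation=cv2.INTER_CUBIC)
cv2.imwrite("pics/b.png",np.vstack([np.hstack([r(t,160,114,68,51),r(t,262,114,68,51)]),np.hstack([r(s,296,190,80,60),r(s,176,212,80,60)])]))
for n in o:
    c=o[n];P=cloud(c)
    k=[(194,144),(180,130),(296,140),(284,128)] if n=="top" else [(338,217),(320,230),(215,250)]
    for u,v in k: print(n,u,v,P[v,u].round(3))
E
```

```text
scene 338 217 [0.633 0.193 0.092]
scene 320 230 [0.64  0.138 0.057]
scene 215 250 [ 0.679 -0.181  0.089]
top 194 144 [0.599 0.193 0.1  ]
top 180 130 [0.657 0.249 0.057]
top 296 140 [ 0.632 -0.181  0.013]
top 284 128 [ 0.678 -0.136  0.004]
```

View pics/b.png

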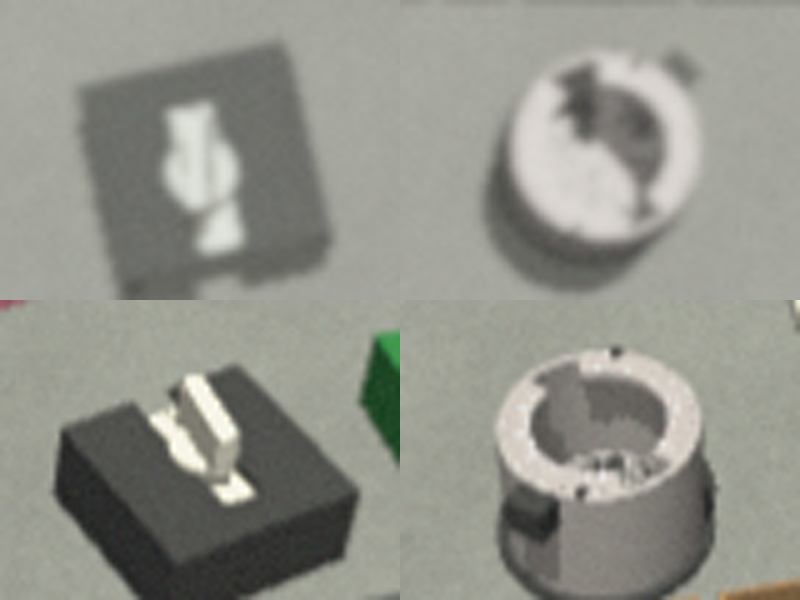

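Confirmed: the dark grey holder holds the white lid (bar and collar visible). On the canister, the notches are at about crop (575,85) and (648,200) and the ribs at about (635,65) and (580,230). Next I measure them.

```bash
cat > m.py <<'E'
from h import *
def bar(o,cx,cy,zlo,zhi,r=.05):
    for n in o:
        P=cloud(o[n]).reshape(-1,3); I=o[n]["pixels"].reshape(-1,3).min(1)
        m=(np.hypot(P[:,0]-cx,P[:,1]-cy)<r)&(P[:,2]>zlo)&(P[:,2]<zhi)&(I>110)
        q=P[m]; 
        if len(q)<8: print(n,"few",len(q)); continue
        (a,b),s,ang=cv2.minAreaRect((q[:,:2]*1000).astype(np.float32))
        w=np.linalg.eigh(np.cov(q[:,:2].T))[1][:,1]
        print(n,len(q),"rect",a,b,s,ang,"pca deg",np.degrees(np.arctan2(w[1],w[0]))%180,"zmax",np.percentile(q[:,2],[5,50,95]).round(4))
E
python3 - <<'E'
from m import *
o=load("a")
bar(o,.62,.19,.078,.13)
for n in o:
    P=cloud(o[n]);q=P.reshape(-1,3)
    I=o[n]["pixels"].reshape(-1,3).max(1)
    # holder top
    m=(np.hypot(q[:,0]-.62,q[:,1]-.19)<.11)&(abs(q[:,2]-.06)<.012)&(I<110)
    a=q[m]; print(n,"holder",len(a),cv2.minAreaRect((a[:,:2]*1000).astype(np.float32)),np.median(a[:,2]))
    m=(np.hypot(q[:,0]-.64,q[:,1]+.175)<.09)&(abs(q[:,2]-.09)<.008)
    a=q[m]; c,r=cv2.minEnclosingCircle((a[:,:2]*1000).astype(np.float32)); print(n,"rim",len(a),c,r,np.median(a[:,2]))
    # by pixels: rim ellipse white mask, dark ribs on plane .09
    uv=proj(o[n],[[.64,-.175,.09]])[0]; print(uv)
E
```

```text
scene 109 rect 613.156005859375 197.9979248046875 (55.7993278503418, 15.676675796508789) 5.411806583404541 pca deg 4.763557808541151 zmax [0.08   0.0946 0.099 ]
top 69 rect 608.28271484375 196.06121826171875 (54.97053527832031, 14.513307571411133) 3.8625316619873047 pca deg 4.561459528499228 zmax [0.09   0.099  0.1054]
scene holder 1083 ((620.086181640625, 199.95330810546875), (129.92214965820312, 134.91563415527344), 13.962027549743652) 0.05944561582161134
scene rim 631 (632.3659057617188, -178.60284423828125) 66.78043365478516 0.08911001834319487
[214.90076457 239.17282216]
top holder 216 ((611.4548950195312, 197.95123291015625), (118.22679901123047, 128.46896362304688), 14.660582542419434) 0.06189232557659374
top rim 409 (630.1815185546875, -181.85403442382812) 66.41060638427734 0.09204702710274537
[296.732762   134.26852693]
```

```bash
python3 - <<'E'
from h import *
from scipy.optimize import least_squares
from scipy.ndimage import map_coordinates
o=load("a")
for n in o:
    c=o[n]; g=c["pixels"].min(2).astype(np.float32); ctr=np.array([.634,-.178])
    for it in range(3):
        pts=[]
        for a in np.radians(np.arange(0,360,3)):
            r=np.arange(.048,.068,.0005); Q=np.c_[ctr[0]+r*np.cos(a),ctr[1]+r*np.sin(a),r*0+.09]
            uv=proj(c,Q); v=map_coordinates(g,[uv[:,1],uv[:,0]],order=1)
            d=np.gradient(v); k=np.argmin(d)
            if 3<k<len(r)-3 and d[k]<-1.5: pts.append(Q[k,:2])
        pts=np.array(pts)
        f=least_squares(lambda p:np.hypot(*(pts-p[:2]).T)-p[2],[*ctr,.058],loss="soft_l1",f_scale=.001)
        ctr=f.x[:2]
    print(n,len(pts),f.x.round(4))
    A=np.arange(0,360,6)
    for r,z in((.046,.09),(.0545,.093)):
        a=np.radians(A); uv=proj(c,np.c_[ctr[0]+r*np.cos(a),ctr[1]+r*np.sin(a),a*0+z])
        v=map_coordinates(g,[uv[:,1],uv[:,0]],order=1)
        print(r,[(int(x),int(y)) for x,y in zip(A,v) if y<150])
    q=cloud(c).reshape(-1,3)
    for nm,x,y in(("cleaner",.37,.35),):
        m=(q[:,2]>.1)&(q[:,2]<.16)&(q[:,0]<.55)&(q[:,0]>.2)&(abs(q[:,1]-.4)<.25); print(nm,np.median(q[m],0))
E
```

```text
scene 119 [ 0.6289 -0.1722  0.0575]
0.046 [(24, 116), (30, 128), (36, 126), (186, 142), (192, 116), (198, 113), (204, 111), (210, 108), (216, 128)]
0.0545 [(156, 135), (162, 98), (342, 82)]
cleaner [0.50892641 0.5721032  0.13387156]
top 109 [ 0.6242 -0.1744  0.058 ]
0.046 [(12, 110), (18, 94), (24, 89), (30, 101), (36, 140), (204, 140), (210, 119), (216, 133)]
0.0545 []
cleaner [0.51206217 0.57366403 0.14428182]
```

```bash
cat > go.py <<'E'
from h import *
from scipy.spatial.transform import Rotation as R
def row(x,y,z,yaw,tag=""):
    # target grasp-point world position and tool-x yaw (deg)
    s=get_obs(); Rc=R.from_quat(s["tool_rot"]); p=np.array([x,y,z+.164])
    a=np.radians(yaw); Rt=R.from_matrix(np.array([[np.cos(a),np.sin(a),0],[np.sin(a),-np.cos(a),0],[0,0,-1]]))
    print(tag,(Rc.inv().apply(p-s["position"])/.04).round(3),(Rc.inv()*Rt).as_rotvec().round(4),"t",s["time"])
def now():
    s=get_obs(); Rc=R.from_quat(s["tool_rot"]).as_matrix()
    print("grasp",(s["position"]+Rc[:,2]*.164).round(4),"yaw",np.degrees(np.arctan2(Rc[1,0],Rc[0,0])).round(2),"tilt",np.degrees(np.arccos(-Rc[2,2])).round(2),"F",s["ft_force"].round(1),"w",round(s["grip_width"],4),round(s["grip_force"],1),"t",s["time"])
E
python3 -c "
from go import *
now();row(.611,.197,.18,4.7)"
```

```text
grasp [ 0.1803 -0.5978  0.2399] yaw 16.78 tilt 0.11 F [-0.2 -1.  -0.4] w 0.0869 0.0 t 0.1
 [ 16.044 -15.921   1.532] [-1.900e-03 -1.000e-04  2.108e-01] t 0.1
```

Request:
move_arm(
  commands=[
    [[4, -4, 0, 0, 0, 0], [8, -8, 0, 0, 0, 0.1], [12, -12, 0, 0, 0, 0.2], [16.04, -15.92, 0.5, -0.002, 0, 0.211], [16.04, -15.92, 0.5, -0.002, 0, 0.211], [16.04, -15.92, 1.0, -0.002, 0, 0.211], [16.04, -15.92, 1.53, -0.002, 0, 0.211], [16.04, -15.92, 1.53, -0.002, 0, 0.211], [16.04, -15.92, 1.53, -0.002, 0, 0.211], [16.04, -15.92, 1.53, -0.002, 0, 0.211], [16.04, -15.92, 1.53, -0.002, 0, 0.211], [16.04, -15.92, 1.53, -0.002, 0, 0.211]],
  ],
  claw=-1,
)

```text
time: 1.6
position: [0.5371, 0.0614, 0.359]
tool_rot: [0.999, 0.041, 0.0, 0.001]
ft_force: [-0.1, -1.7, -0.9]
grip_width: 0.0868
grip_force: 0.0
```

```bash
python3 -c "
from go import *
now();row(.611,.197,.18,4.7)"
```

```text
grasp [0.5372 0.061  0.195 ] yaw 4.71 tilt 0.13 F [-0.1 -1.7 -0.9] w 0.0868 0.0 t 1.6
 [ 2.119 -3.228  0.368] [0.0022 0.0001 0.0001] t 1.6
```

Request:
move_arm(
  commands=[
    [[1, -1.6, 0.2, 0, 0, 0], [2.1, -3.2, 0.35, 0, 0, 0], [2.1, -3.2, 0.35, 0, 0, 0], [2.1, -3.2, 0.35, 0, 0, 0], [2.1, -3.2, 0.35, 0, 0, 0]],
  ],
  claw=-0.4,
)

```text
time: 2.22
position: [0.6091, 0.1932, 0.3447]
tool_rot: [0.999, 0.041, -0.001, 0.001]
ft_force: [-0.4, -0.2, 0.3]
grip_width: 0.0612
grip_force: 0.0
```

```bash
python3 -c "
from go import *
now();row(.611,.197,.18,4.7);row(.611,.197,.088,4.7)
o=snap('c'); t=o['top']['pixels'];s=o['scene']['pixels']
uv=[proj(o[n],[[.6105,.197,.1]])[0] for n in ('top','scene')];print(uv)
r=lambda im,x,y:cv2.resize(im[int(y)-45:int(y)+45,int(x)-60:int(x)+60],(400,300),interpolation=cv2.INTER_CUBIC)
cv2.imwrite('pics/c.png',np.hstack([r(t,*uv[0]),r(s,*uv[1])]))
"
```

```text
grasp [0.6088 0.1928 0.1807] yaw 4.69 tilt 0.18 F [-0.4 -0.2  0.3] w 0.0612 0.0 t 2.225
 [ 0.055 -0.09   0.016] [ 0.0026  0.0019 -0.0002] t 2.225
 [ 0.06  -0.096  2.316] [ 0.0026  0.0019 -0.0002] t 2.225
[array([192.77472069, 140.89637883]), array([336.96889173, 209.7350503 ])]
```

View pics/c.png

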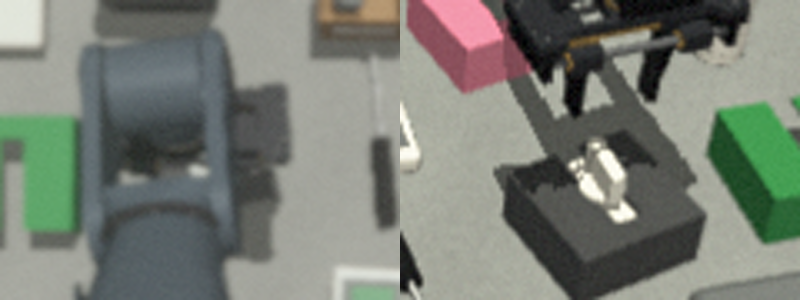

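The fingers straddle the bar: in the scene crop they are at x 575 and 655, with the bar at about 605. Descending.

Request:
move_arm(
  commands=[
    [[0.06, -0.08, 1, 0.002, 0.002, 0], [0.06, -0.08, 2, 0.002, 0.002, 0], [0.06, -0.08, 2.31, 0.002, 0.002, 0], [0.06, -0.08, 2.31, 0.002, 0.002, 0], [0.06, -0.08, 2.31, 0.002, 0.002, 0]],
  ],
)

```text
time: 2.95
position: [0.6127, 0.1968, 0.2545]
tool_rot: [0.999, 0.041, 0.003, -0.0]
ft_force: [0.2, -0.8, 0.8]
grip_width: 0.0609
grip_force: 0.0
```

Request:
move_arm(
  commands=[
    [[0, 0, 0, 0, 0, 0], [0, 0, 0, 0, 0, 0], [0, 0, 0, 0, 0, 0], [0, 0, 0, 0, 0, 0], [0, 0, 0, 0, 0, 0]],
  ],
  claw=1,
  squeeze=35,
)

```text
time: 3.58
position: [0.6118, 0.1971, 0.2528]
tool_rot: [0.999, 0.041, 0.001, -0.0]
ft_force: [-0.0, 1.3, -0.1]
grip_width: 0.0189
grip_force: 0.5
```

```bash
python3 -c "
from go import *
now();row(.611,.197,.088,4.7)"
```

```text
grasp [0.6122 0.1971 0.0888] yaw 4.68 tilt 0.12 F [-0.   1.3 -0.1] w 0.0189 0.5 t 3.575
 [-0.021  0.     0.019] [-0.0003 -0.002  -0.0003] t 3.575
```

Request:
move_arm(
  commands=[
    [[0, 0, 0, 0, 0, 0], [0, 0, 0, 0, 0, 0], [0, 0, 0, 0, 0, 0], [0, 0, 0, 0, 0, 0]],
  ],
)

```text
time: 4.08
position: [0.6118, 0.1971, 0.2528]
tool_rot: [0.999, 0.041, 0.001, -0.0]
ft_force: [-0.7, 0.9, 0.8]
grip_width: 0.0139
grip_force: 35.0
```

```bash
python3 -c "
from go import *
now();a=np.radians(14.3)
row(.612,.197,.0905,4.7)
for d in(.03,.06,.09,.122): row(.612-d*np.cos(a),.197-d*np.sin(a),.0905,4.7)"
```

```text
grasp [0.6122 0.1971 0.0888] yaw 4.69 tilt 0.12 F [-0.7  0.9  0.8] w 0.0139 35.0 t 4.075
 [ 0.004  0.002 -0.044] [-0.0002 -0.0021 -0.0002] t 4.075
 [-0.735  0.127 -0.045] [-0.0002 -0.0021 -0.0002] t 4.075
 [-1.475  0.252 -0.047] [-0.0002 -0.0021 -0.0002] t 4.075
 [-2.214  0.377 -0.048] [-0.0002 -0.0021 -0.0002] t 4.075
 [-3.003  0.511 -0.05 ] [-0.0002 -0.0021 -0.0002] t 4.075
```

Request:
move_arm(
  commands=[
    [[0, 0, -0.055, 0, 0, 0], [0, 0, -0.055, 0, 0, 0], [-0.37, 0.06, -0.055, 0, 0, 0], [-0.74, 0.13, -0.055, 0, 0, 0], [-0.74, 0.13, -0.055, 0, 0, 0]],
  ],
)

```text
time: 4.7
position: [0.5818, 0.1891, 0.2545]
tool_rot: [0.999, 0.041, -0.0, 0.0]
ft_force: [0.2, -0.1, -2.2]
grip_width: 0.0139
grip_force: 35.0
```

```bash
python3 -c "
from go import *
now()"
```

```text
grasp [0.5817 0.189  0.0905] yaw 4.68 tilt 0.02 F [ 0.2 -0.1 -2.2] w 0.0139 35.0 t 4.7
```

Sliding freely, with the lid's weight (about 2 N) on the gripper. Sliding the rest of the way out.

Request:
move_arm(
  commands=[
    [[-0.6, 0.1, 0, 0, 0, 0], [-1.2, 0.2, 0, 0, 0, 0], [-1.8, 0.3, 0, 0, 0, 0], [-2.3, 0.39, 0, 0, 0, 0], [-2.3, 0.39, 0, 0, 0, 0], [-2.3, 0.39, 0, 0, 0, 0]],
  ],
)

```text
time: 5.45
position: [0.4942, 0.1665, 0.2551]
tool_rot: [0.999, 0.041, 0.003, -0.0]
ft_force: [0.8, 0.0, -2.6]
grip_width: 0.0139
grip_force: 35.0
```

```bash
python3 -c "
from go import *
now();x,y=.4906,.167;row(x,y,.19,4.7)
row(.627,-.173,.19,24)"
```

```text
grasp [0.4951 0.1666 0.0911] yaw 4.68 tilt 0.34 F [ 0.8  0.  -2.6] w 0.0139 35.0 t 5.45
 [-0.073 -0.021 -2.474] [-0.0001 -0.0059 -0.0004] t 5.45
 [ 2.632  8.729 -2.459] [ 0.0009 -0.0058 -0.3372] t 5.45
```

Request:
move_arm(
  commands=[
    [[-0.1, 0, -1.2, 0, -0.006, 0], [-0.1, 0, -2.4, 0, -0.006, 0], [-0.1, 0.1, -2.47, 0, -0.006, 0], [0.5, 2, -2.47, 0, -0.006, -0.08], [1.2, 4, -2.47, 0, -0.006, -0.2], [1.9, 6, -2.47, 0, -0.006, -0.3], [2.5, 8.2, -2.47, 0, -0.006, -0.337], [2.63, 8.73, -2.47, 0, -0.006, -0.337], [2.63, 8.73, -2.47, 0, -0.006, -0.337], [2.63, 8.73, -2.47, 0, -0.006, -0.337], [2.63, 8.73, -2.47, 0, -0.006, -0.337], [2.63, 8.73, -2.47, 0, -0.006, -0.337]],
  ],
)

```text
time: 6.95
position: [0.6251, -0.1718, 0.3529]
tool_rot: [0.978, 0.209, -0.003, -0.001]
ft_force: [-0.3, 0.1, -2.4]
grip_width: 0.0134
grip_force: 35.0
```

```bash
python3 -c "
from go import *
now();row(.627,-.173,.19,24);row(.627,-.173,.165,24)
o=snap('d'); s=o['scene']['pixels']
cv2.imwrite('pics/d.png',cv2.resize(s[170:290,140:300],(800,600),interpolation=cv2.INTER_CUBIC))
"
```

```text
grasp [ 0.6242 -0.1719  0.1889] yaw 24.07 tilt 0.32 F [-0.3  0.1 -2.4] w 0.0134 35.0 t 6.95
 [ 0.03   0.045 -0.027] [-0.0022  0.0051  0.0012] t 6.95
 [0.033 0.047 0.598] [-0.0022  0.0051  0.0012] t 6.95
```

View pics/d.png

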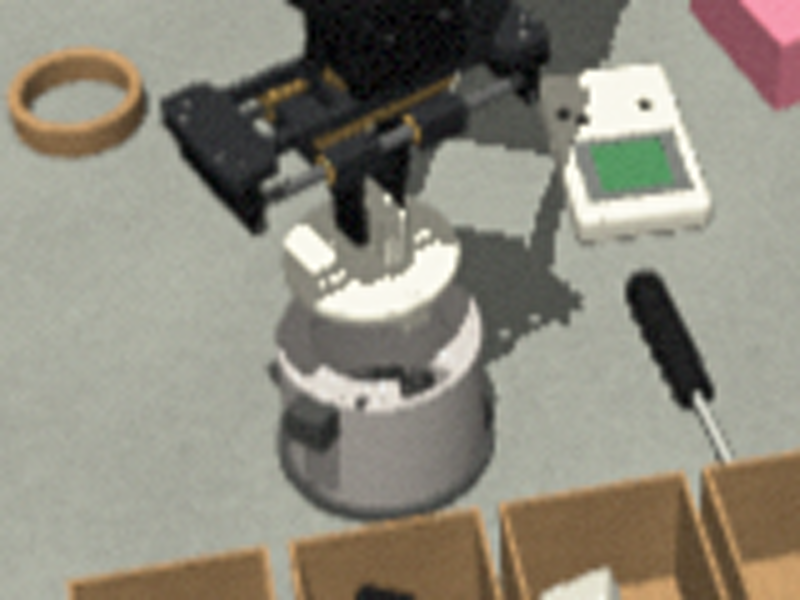

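The lid hangs level over the canister; disc centre at about (370,265) in the crop, canister mouth at about (380,350). I'll measure the disc's offset from the mouth in this same view.

```bash
python3 - <<'E'
from go import *
from scipy.optimize import least_squares
from scipy.ndimage import map_coordinates
o=load("d");c=o["scene"]; g=c["pixels"].min(2).astype(np.float32)
s=get_obs();gz=.1889
for z,rng in((gz-.0083-.0385,range(-65,66,3)),):
    ctr=np.array([.627,-.173])
    for it in range(4):
        pts=[]
        for a in np.radians(list(rng)):
            r=np.arange(.038,.060,.0005);Q=np.c_[ctr[0]+r*np.cos(a),ctr[1]+r*np.sin(a),r*0+z]
            uv=proj(c,Q);v=map_coordinates(g,[uv[:,1],uv[:,0]],order=1);d=np.gradient(v);k=np.argmin(d)
            if 2<k<len(r)-3 and d[k]<-3: pts.append(Q[k,:2])
        pts=np.array(pts)
        f=least_squares(lambda p:np.hypot(*(pts-p).T)-.048,ctr,loss="soft_l1",f_scale=.001);ctr=f.x
    f3=least_squares(lambda p:np.hypot(*(pts-p[:2]).T)-p[2],[*ctr,.048],loss="soft_l1",f_scale=.001)
    print(len(pts),"disc",ctr.round(4),f3.x.round(4),"rms",np.abs(f.fun).mean())
# bar & disc from depth
q=cloud(c).reshape(-1,3);m=(np.hypot(q[:,0]-.63,q[:,1]+.17)<.06)&(abs(q[:,2]-.150)<.006)
print(m.sum(),cv2.minEnclosingCircle((q[m][:,:2]*1000).astype(np.float32)),np.median(q[m],0))
# ribs and notches fine, from first picture
c=load("a")["scene"];g=c["pixels"].min(2).astype(np.float32)
for ctr in([.6289,-.1722],):
    for r,z,t in((.0545,.094,140),(.0545,.092,140),(.046,.09,150),(.046,.087,150)):
        A=np.arange(0,360,1.);a=np.radians(A);uv=proj(c,np.c_[ctr[0]+r*np.cos(a),ctr[1]+r*np.sin(a),a*0+z])
        v=map_coordinates(g,[uv[:,1],uv[:,0]],order=1);w=np.clip(t-v,0,None)
        for lo,hi in((140,185),(320,359),(5,50),(180,235)):
            k=(A>=lo)&(A<hi)
            if w[k].sum()>0: print(r,z,lo,"centroid",(A[k]*w[k]).sum()/w[k].sum(),A[k][w[k]>0][[0,-1]])
E
```

```text
39 disc [ 0.6194 -0.1736] [ 0.6202 -0.1734  0.0473] rms 0.0008781385406749156
519 ((624.1543579101562, -172.05517578125), 48.72575759887695) [ 0.63870312 -0.17666981  0.14948407]
0.0545 0.094 140 centroid 159.99273926967518 [156. 164.]
0.0545 0.094 320 centroid 341.33737424606187 [339. 344.]
0.0545 0.092 140 centroid 160.38590023039652 [157. 163.]
0.0545 0.092 320 centroid 340.77762799222626 [338. 344.]
0.046 0.09 5 centroid 28.878877377210674 [13. 40.]
0.046 0.09 180 centroid 202.34003592521725 [186. 217.]
0.046 0.087 320 centroid 339.72750505566376 [337. 343.]
0.046 0.087 5 centroid 31.57063462197282 [23. 43.]
0.046 0.087 180 centroid 200.4076674144715 [185. 215.]
```

```bash
python3 -c "
from go import *
now();row(.628,-.1732,.165,23.3);row(.628,-.1732,.155,23.3)"
```

```text
grasp [ 0.6246 -0.1719  0.1895] yaw 24.09 tilt 0.26 F [ 0.  -0.  -2.7] w 0.0138 35.0 t 7.05
 [0.049 0.061 0.613] [-0.0011  0.0044  0.0139] t 7.05
 [0.05  0.061 0.863] [-0.0011  0.0044  0.0139] t 7.05
```

Request:
move_arm(
  commands=[
    [[0.05, 0.06, 0.4, -0.001, 0.004, 0.014], [0.05, 0.06, 0.8, -0.001, 0.004, 0.014], [0.05, 0.06, 0.86, -0.001, 0.004, 0.014], [0.05, 0.06, 0.86, -0.001, 0.004, 0.014], [0.05, 0.06, 0.86, -0.001, 0.004, 0.014], [0.05, 0.06, 0.86, -0.001, 0.004, 0.014]],
  ],
)

```text
time: 7.8
position: [0.6284, -0.1747, 0.3199]
tool_rot: [0.98, 0.201, 0.001, 0.001]
ft_force: [-0.7, 0.1, -2.7]
grip_width: 0.0133
grip_force: 35.0
```

```bash
python3 -c "
from go import *
now();row(.628,-.1732,.149,23.3);row(.628,-.1732,.145,23.3)
o=snap('e'); s=o['scene']['pixels']
cv2.imwrite('pics/e.png',cv2.resize(s[190:270,175:265],(720,640))[:600])
"
```

```text
grasp [ 0.6287 -0.1749  0.1559] yaw 23.19 tilt 0.11 F [-0.7  0.1 -2.7] w 0.0133 35.0 t 7.8
 [ 0.005 -0.039  0.173] [ 0.0016 -0.001  -0.0019] t 7.8
 [ 0.005 -0.039  0.273] [ 0.0016 -0.001  -0.0019] t 7.8
```

View pics/e.png

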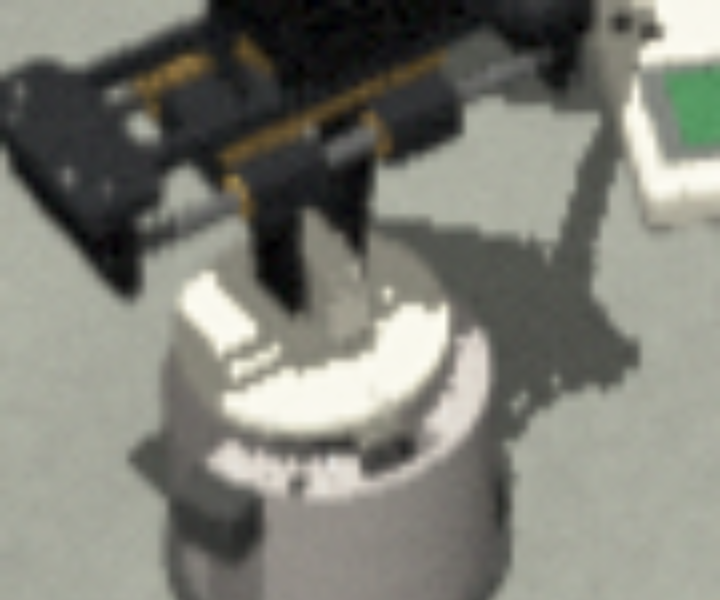

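The lug at (385,435) sits over the notch at (390,455), so they are aligned. Lowering.

Request:
move_arm(
  commands=[
    [[0, -0.03, 0.08, 0, 0, 0], [0, -0.03, 0.17, 0, 0, 0], [0, -0.03, 0.26, 0, 0, 0], [0, -0.03, 0.26, 0, 0, 0]],
  ],
)

```text
time: 8.4
position: [0.6276, -0.1734, 0.3083]
tool_rot: [0.98, 0.201, -0.0, -0.0]
ft_force: [-0.4, -0.3, -2.2]
grip_width: 0.0137
grip_force: 35.0
```

```bash
python3 -c "
from go import *
now();row(.628,-.1732,.136,23.3)"
```

```text
grasp [ 0.6275 -0.1734  0.1443] yaw 23.19 tilt 0.03 F [-0.4 -0.3 -2.2] w 0.0137 35.0 t 8.4
 [ 0.011 -0.001  0.209] [-0.0001  0.0006 -0.0018] t 8.4
```

No contact with the lugs 6 mm below the rim. Going on down to the seat.

Request:
move_arm(
  commands=[
    [[0, 0, 0.08, 0, 0, 0], [0, 0, 0.16, 0, 0, 0], [0, 0, 0.2, 0, 0, 0], [0, 0, 0.23, 0, 0, 0], [0, 0, 0.23, 0, 0, 0], [0, 0, 0.23, 0, 0, 0]],
  ],
)

```text
time: 9.15
position: [0.6276, -0.1734, 0.3007]
tool_rot: [0.98, 0.201, 0.0, 0.0]
ft_force: [-3.6, 1.4, 5.0]
grip_width: 0.0141
grip_force: 35.0
```

```bash
python3 -c "
from go import *
now();s=get_obs();print(s['moment'])"
```

```text
grasp [ 0.6277 -0.1736  0.1367] yaw 23.2 tilt 0.05 F [-3.6  1.4  5. ] w 0.0141 35.0 t 9.15
[0.18503648 0.54085303 0.02947845]
```

Seated: grasp height 0.1367 m against 0.1368 m expected. Easing the push and twisting clockwise, most of the way first.

Request:
move_arm(
  commands=[
    [[0, 0, -0.015, 0, 0, 0], [0, 0, -0.015, 0, 0, 0.08], [0, 0, -0.015, 0, 0, 0.16], [0, 0, -0.015, 0, 0, 0.24], [0, 0, -0.015, 0, 0, 0.32], [0, 0, -0.015, 0, 0, 0.4], [0, 0, -0.015, 0, 0, 0.48], [0, 0, -0.015, 0, 0, 0.56], [0, 0, -0.015, 0, 0, 0.62], [0, 0, -0.015, 0, 0, 0.62], [0, 0, -0.015, 0, 0, 0.62]],
  ],
)

```text
time: 10.52
position: [0.6284, -0.1738, 0.3008]
tool_rot: [0.994, -0.107, 0.002, 0.001]
ft_force: [1.2, 0.3, 2.2]
grip_width: 0.014
grip_force: 35.0
```

```bash
python3 - <<'E'
from m import *
from go import *
now();print(get_obs()['moment'])
o=snap('f'); s=o['scene']['pixels']
cv2.imwrite('pics/f.png',cv2.resize(s[190:270,170:270],(750,600),interpolation=cv2.INTER_CUBIC))
E
```

```text
grasp [ 0.629  -0.174   0.1368] yaw -12.31 tilt 0.2 F [1.2 0.3 2.2] w 0.014 35.0 t 10.525
[ 0.07394198 -0.17652753 -0.11023986]
```

View pics/f.png

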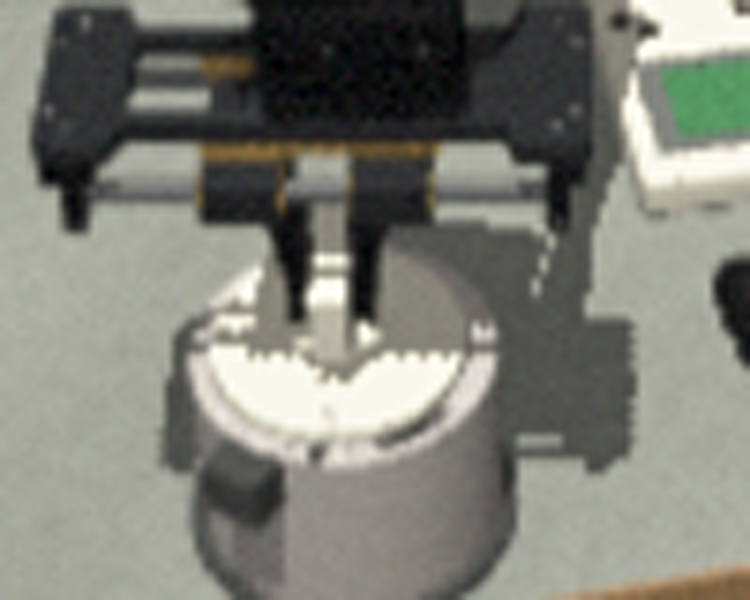

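The lid is seated flat with the front rib at (318,452) and the bar about 7° short of it. Finishing the twist.

Request:
move_arm(
  commands=[
    [[0, 0, 0, 0, 0, 0.06], [0, 0, 0, 0, 0, 0.124], [0, 0, 0, 0, 0, 0.124], [0, 0, 0, 0, 0, 0.124], [0, 0, 0, 0, 0, 0.124]],
  ],
)

```text
time: 11.25
position: [0.628, -0.1736, 0.3008]
tool_rot: [0.986, -0.169, 0.001, 0.0]
ft_force: [0.3, -0.5, 4.5]
grip_width: 0.0134
grip_force: 35.0
```

```bash
python3 - <<'E'
from m import *
from go import *
now();print(get_obs()['moment'])
o=snap('g'); c=o['scene']; s=c['pixels']
bar(o,.628,-.174,.128,.16)
x,y=.6289,-.1722
a=np.radians(-19.4); L=proj(c,[[x+r*np.cos(a),y+r*np.sin(a),z] for r,z in((.028,.145),(.028,.1195),(.0545,.094))])
print(L)
# front rib: dark blob near predicted
g=s.min(2); u,v=L[2]; v0,u0=int(v)-4,int(u)-5; w=np.clip(130-g[v0:v0+8,u0:u0+11].astype(float),0,None)
yy,xx=np.mgrid[v0:v0+8,u0:u0+11]; uv=[(xx*w).sum()/w.sum(),(yy*w).sum()/w.sum()]; P=plane(c,[uv],.092)[0]
print("rib",uv,P,np.hypot(P[0]-x,P[1]-y),np.degrees(np.arctan2(P[1]-y,P[0]-x)))
cv2.imwrite('pics/g.png',cv2.resize(s[200:260,175:255],(800,600),interpolation=cv2.INTER_CUBIC))
E
```

```text
grasp [ 0.6282 -0.1738  0.1368] yaw -19.41 tilt 0.1 F [ 0.3 -0.5  4.5] w 0.0134 35.0 t 11.25
[ 0.01945382 -0.13529744 -0.04222332]
scene 68 rect 635.380859375 -176.2653045654297 (13.073535919189453, 44.87989044189453) 72.93525695800781 pca deg 165.26358011336436 zmax [0.1305 0.1437 0.1466]
top few 0
[[212.2938582  229.57922711]
 [212.8255036  236.15798   ]
 [211.51589715 249.77706242]]
rib [np.float64(208.73529411764707), np.float64(251.0183823529412)] [ 0.68127398 -0.19812339  0.092     ] 0.05843847791541036 -26.33389619280053
```

View pics/g.png

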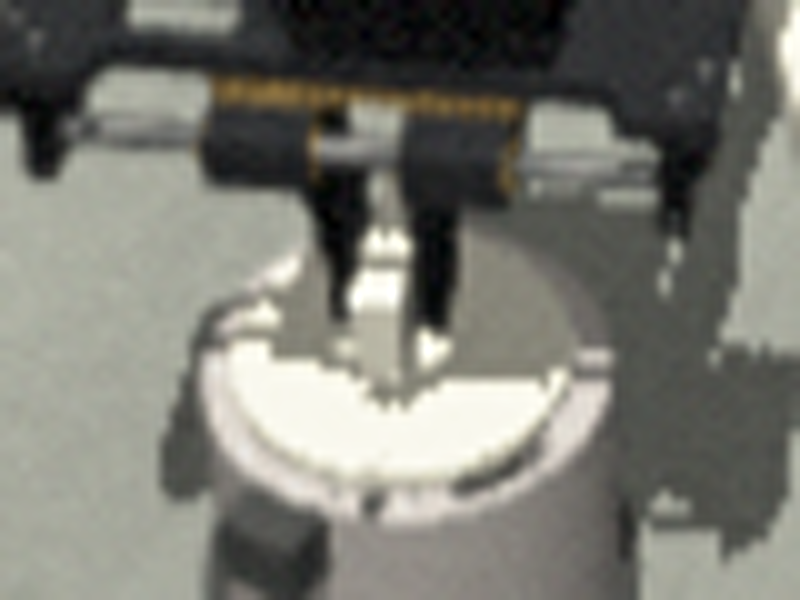

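The bar lines up with the rib: measured at about (212,250) px against (211.5,249.8) predicted. The lid is down and gripped, so I'm handing in.

```bash
python3 -c "
from rig import *
print(hand_in())"
```

```text
the job is handed in; nothing more can be done
None
```

I handed the job in at about 11 s, with the lid fully down on the canister, turned about 42° clockwise to the ribs (aligned to roughly 1–2° by camera), short of the lock click, and still gripped.

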